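# Feed award medallions through the counting tray's gate

### The arm

A 6-joint arm with a two-finger parallel gripper is mounted at the origin on the work surface. World frame = base frame: x ahead of the robot, y to its left, z up, the work surface at z = 0. Lengths are in m, angles in rad, forces in N, time in s.
With the tool pointing down it reaches from about 0.375 to 0.975 m from the base axis. Payload 3.8 kg.
Tool frame: the origin (TCP) lies between the finger pads; the fingertips stand ahead of it and the grasp point (between the pads) lies 3 mm ahead of it (manip.nose_length is the z of the fingertips in the tool frame, in m); z points along the fingers, x is the direction in which the jaws open and shut, and the axes are right-handed (so a half turn about z gives the same grasp; the last joint's range is limited). The gripper opens to 88 mm and grips with 3 to 60 N. Pads are 18 mm wide; open, the fingers measure 123 mm over their backs; the gripper's body (75 mm by 187 mm) begins 45 mm behind the grasp point.
Start: joints at [1.111, 0.264, 1.604, -0, 1.274, -0.037], TCP at [0.277, 0.616, 0.261] pointing down, gripper open.
Joint ranges: [-2.63, 2.63], [-0.94, 2.18], [0.31, 2.57], [-1.31, 4.45], [0, 2.66], [-2.55, 2.55]. Speed limits (rad/s): [2.57, 2.57, 3.14, 3.14, 3.14, 3.14].

### API

Orientations are given as a 3x3 rotation matrix whose columns are the frame's x, y, z axes.
In Python, from station import manip gives the robot as it stands.
- The arm moves only by the tool play_rows, never from a script. Its argument "commands" is a list of rows, each an object of numbers: "jaw": the finger opening in mm, from 0 to 88.1; "dx", "dy", "dz": the shift along the tool's x, y, z in units of 60 mm (1.0 is 60 mm); "ax", "ay", "az": the turn, a rotation vector about the tool's x, y, z in units of 6 degrees (1.0 is 6 degrees). A call has 1 to 5 rows; each row shifts and turns the commanded pose from where the row before left it, along the tool's axes as they then stand; what a row does not reach is not made up. A row lasts 1/8 s, in which the tool goes at most 62.5 mm and 10.7 degrees, less where a joint would pass 70% of its speed; a pose out of reach is approached as far as the arm can. A call is refused whole if a number of a shift passes 1 or a number of a turn 1, either way. A call with a gripper value outside its range is refused whole. The fingers move at their own pace and stop on an object; the grip force is fixed at half the most. Time passes only in rows, so rows that do not move let the fingers close. It gives the time, the measured TCP pose, the force and the opening at its end, in the units of the state.
- manip.get_obs(): the state, without advancing time (a new reading comes with each control period).
- manip.snapshot(name): name is "scene" or "top"; returns the picture (480x640x3 uint8, blue, green, red); there is no depth.
- manip.camera_params(name): a dict with "mtx" (3x3 intrinsics, pixels), "k1" (the pictures are not rectified: a ray, as slopes to the right and down, at radius r is drawn at 1 + k1 r^2 times it, then the intrinsics apply), "world_from_camera" (4x4, takes a point from camera to world coordinates). Camera axes: x right, y up, looking along -z (the intrinsics and any distortion apply to the point x, -y, -z); pixel columns grow to the right and rows downward; lengths in m; the calibration is good to about 2 mm. A picture is of the moment at which its call begins. camera_params takes no time and is no camera call.
- manip.sign_off(): hands the job in, once; it reports no verdict.
The state is a dict: "time_s": time; "q": joint angles; "joint_vel": joint speeds; "effort": joint torques, N m; "eef_pos": TCP position; "tool_rot": TCP orientation; "contact_force": force on the tool from outside, world axes, zero at the start; "ft_torque": the same for the moment, N m; "width": opening from 0.0 (shut) to 1.0 (fully open).
Only numpy, scipy, OpenCV 4.12 (cv2) and the standard library are available. Lean on these libraries where they do the work, as an engineer would, in place of code of your own. Each camera call takes 0.05 s, during which the arm holds its last target. There are 200 camera calls.

### The job

On the grey counting tray, sweep the three brass medallions along the deck with a fingertip, through the narrow gate and into the open slot behind it, one at a time: let each drop in before the next one goes through. Slide them only and never pick one up; leave the stamp, the glue pot, the tape core and the carton where they stand.

Things in the scene. Friction and masses are not known exactly. Their poses are not given: they have to be found in the camera images.
- tray: fixed grey counting tray with a flat deck 50 mm above the bench, 288 mm long (tray x -150 to +138 mm), 260 mm wide (y -130 to +130 mm). Origin at bench level under y = 0; z up, x along the sweep to the gate and slot, roughly to the robot's left; place and turn vary. A level ledge lies on each side of the slot.
- deck (a point): point of the deck at tray x = -20 mm, y = 0, where the funnel begins: from (-20, +-124) mm two slanting aluminium guides run to (52, +-33) mm at the gate. All fences and guides are 6 mm thick and stand 16 mm above the deck. The medallions start between x = -90 and -15 mm, one left of, one near and one right of y = 0, centres at least 46 mm apart.
- rear (a point): middle of the deck's rear edge at deck level, tray x = -150 mm, y = 0; this edge has no fence. Side fences with inner faces at y = +-124 mm run from here to x = -20 mm.
- gate (a point): centre of the gate at deck level (50 mm above the bench), tray x = 53 mm, y = 0. The opening is 60 mm wide, between jaws 10 mm thick (x 48 to 58 mm) that stand 16 mm above the deck; no bar above it.
- slot (a point): centre of the slot's open mouth at deck level, tray x = 93 mm, y = 0. The slot is an open well 70 x 70 mm (x 58 to 128 mm, y -35 to +35 mm), 46 mm deep, its far end closed by a stop 16 mm above the deck. The deck ends at x = 58 mm: a medallion whose centre is pushed past it tips and drops in. All three fit.
- medal_a: a round cast brass medallion lying flat on the deck of the tray: disc 44 mm in diameter, 8 mm thick, 60 to 120 g. Origin at the centre of its underside, z up. Its turn about z means nothing.
- medal_b: a round cast brass medallion lying flat on the deck of the tray: disc 44 mm in diameter, 8 mm thick, 60 to 120 g. Origin at the centre of its underside, z up. Its turn about z means nothing.
- medal_c: a round cast brass medallion lying flat on the deck of the tray: disc 44 mm in diameter, 8 mm thick, 60 to 120 g. Origin at the centre of its underside, z up. Its turn about z means nothing.
- stamp: a small wooden hand stamp with a waisted knob, 32 mm in diameter, 48 mm tall, standing loose on a ledge beside the slot; it and the pot swap ledges. Origin at the centre of its underside. Leave it alone.
- pot: a small white glue pot with a screw cap, about 34 mm in diameter, 45 mm tall, standing loose on the other ledge beside the slot. Origin at the centre of its underside. Leave it alone.
- tape: a cardboard tape core, 90 mm across, 45 mm high, lying loose on the bench beyond the tray. Origin at the centre of its underside. Leave it alone.
- carton: a small closed cardboard carton, 100 x 60 x 50 mm, loose on the bench beyond the tray. Origin at the centre of its underside. Leave it alone.
Things that resemble listed ones, but are neither listed nor needed, are in the scene too. What is shaped like the medal_a but black is not meant.

How it is judged:
By the outcome, as a careful person would: the job done as asked, in the order asked, and still so for the second after the job is handed in, with the robot touching nothing.
It also fails if it takes over 64 s, if anything falls off the work surface, if the arm or the gripper's body presses on something with over 40 N, if the wrist force passes 120 N, or if a joint passes its speed limit or range.

## Working session

There is one attempt and no reset: what is moved stays moved. The work goes in short steps, Python scripts to look and compute and a tool call to move; the robot and the scene stay as the last step left them, time stands still between calls to the robot, and variables do not carry over. Pictures are saved under pics/ and viewed, about 8 in all and at most 12, crops included, and the job is handed in when it is done.

Besides the shell and the picture viewer there is one more tool, called as name(argument=value, ...) on one line, values as JSON. play_rows: Moves the arm, as the interface text tells. Its arguments: {"type":"object","properties":{"commands":{"type":"array"}},"required":["commands"]}

```bash
ls; mkdir -p pics; python3 - <<'E'
from station import manip
import cv2
for n in("scene","top"):
    cv2.imwrite(f"pics/{n}0.png",manip.snapshot(n)); p=manip.camera_params(n); print(n,p)
o=manip.get_obs(); print(o, manip.nose_length)
E
```

```text
pics
scene {'mtx': array([[464.76976669,   0.        , 319.0844243 ],
       [  0.        , 464.76976669, 236.89870365],
       [  0.        ,   0.        ,   1.        ]]), 'k1': 0.040396086767281805, 'world_from_camera': array([[ 0.83745118, -0.36646364,  0.40543794,  0.96208998],
       [ 0.54619972,  0.53615072, -0.64359014, -0.43211887],
       [ 0.01847654,  0.76042542,  0.64916239,  0.557072  ],
       [ 0.        ,  0.        ,  0.        ,  1.        ]])}
top {'mtx': array([[502.1516755 ,   0.        , 320.49238276],
       [  0.        , 502.1516755 , 240.29571251],
       [  0.        ,   0.        ,   1.        ]]), 'k1': 0.004824046362363118, 'world_from_camera': array([[ 0.00630232,  0.99160452, -0.12915404,  0.53469844],
       [-0.99941342,  0.00189831, -0.03419363,  0.04442474],
       [-0.03366138,  0.12929378,  0.99103483,  0.79714458],
       [ 0.        ,  0.        ,  0.        ,  1.        ]])}
{'time_s': 0.1, 'q': array([ 1.11111312e+00,  2.64682104e-01,  1.60517670e+00,  5.19285735e-07,
        1.27369129e+00, -3.69267081e-02]), 'joint_vel': array([-0.00072174, -0.00269316, -0.00278232, -0.0003752 ,  0.00194477,
        0.00141661]), 'effort': array([-1.41062192e-04, -5.03621149e+01, -3.58071649e+01,  7.30293081e-02,
        2.34688015e-02, -2.96011092e-05]), 'eef_pos': array([0.27670241, 0.61505738, 0.25954236]), 'tool_rot': array([[ 4.10275117e-01,  9.11961388e-01, -8.68891890e-04],
       [ 9.11959704e-01, -4.10276031e-01, -1.75402554e-03],
       [-1.95608909e-03, -7.27613547e-05, -9.99998084e-01]]), 'contact_force': array([-0.92400009,  0.41520289,  0.9332636 ]), 'ft_torque': array([-0.04063893, -0.02634415,  0.02329638]), 'width': 1.0027772754824384} 0.022
```

View pics/top0.png

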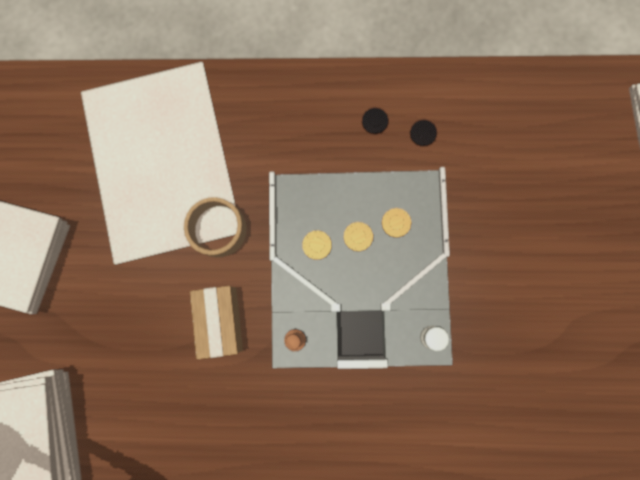

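View pics/scene0.png

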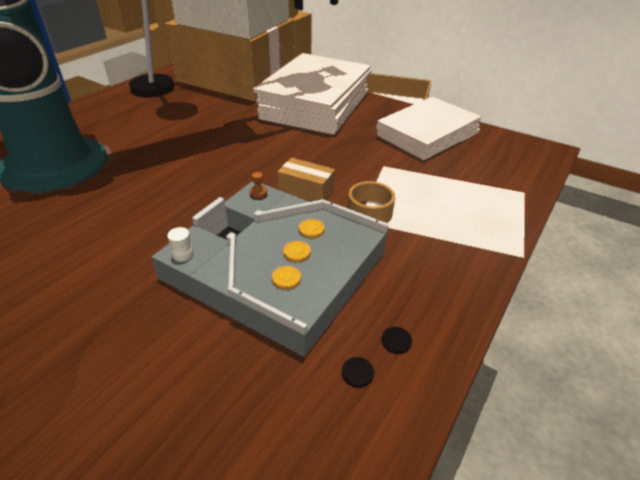

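The top view shows the tray with its gate towards the robot (down in the image). The medallions are at about (317,244), (358,236) and (396,222), the slot at (361,334), the stamp at (295,340) and the pot at (436,339). The black discs and the rest lie off the tray.

```bash
cat > h.py <<'E'
import numpy as np, cv2
from station import manip
def cast(n,uv,z):
    p=manip.camera_params(n); M=p["mtx"]; k=p["k1"]; T=p["world_from_camera"]
    d=(np.atleast_2d(uv).astype(float)-M[:2,2])/[M[0,0],M[1,1]]
    s=d.copy()
    for _ in range(10): s=d/(1+k*(s**2).sum(1,keepdims=True))
    r=np.c_[s[:,0],-s[:,1],-np.ones(len(s))]@T[:3,:3].T; o=T[:3,3]
    return o+r*((z-o[2])/r[:,2:])
def medals(n,img,z=0.058):
    h=cv2.cvtColor(img,cv2.COLOR_BGR2HSV)
    m=cv2.inRange(h,(15,120,130),(32,255,255))
    m=cv2.morphologyEx(m,cv2.MORPH_OPEN,np.ones((3,3)))
    out=[]
    for c in cv2.findContours(m,cv2.RETR_EXTERNAL,cv2.CHAIN_APPROX_NONE)[0]:
        a=cv2.contourArea(c)
        if a<100: continue
        w=cast(n,c[:,0],z); (cx,cy),r=cv2.minEnclosingCircle(w[:,:2].astype(np.float32))
        out.append((cx,cy,r,*c[:,0].mean(0)))
    return np.array(out)
E
python3 - <<'E'
from h import *
np.set_printoptions(precision=4,suppress=True)
for n in("top","scene"):
    img=cv2.imread(f"pics/{n}0.png"); print(n); print(medals(n,img))
img=cv2.imread("pics/top0.png"); h=cv2.cvtColor(img,cv2.COLOR_BGR2HSV)
print(h[180,360],h[290,360],h[340,400],h[335,360],h[200,443],h[140,300])
m=cv2.inRange(h,(60,8,60),(130,80,190)); m=cv2.morphologyEx(m,cv2.MORPH_OPEN,np.ones((5,5)))
c=max(cv2.findContours(m,0,cv2.CHAIN_APPROX_NONE)[0],key=cv2.contourArea)
print("area",cv2.contourArea(c)); 
# slot
s=cv2.inRange(h,(0,0,0),(180,255,55)); s[:300]=0;s[375:]=0;s[:,:320]=0;s[:,400:]=0
cs=max(cv2.findContours(s,0,cv2.CHAIN_APPROX_NONE)[0],key=cv2.contourArea)
w=cast("top",cs[:,0],.05)[:,:2].astype(np.float32); print("slot",cv2.boundingRect(cs),cv2.minAreaRect(w))
for r in (60,):
  e=cv2.findContours(m[300:],0,cv2.CHAIN_APPROX_NONE)[0]
for row in(175,180,200,230,270,290,300,320,345,360): 
  x=np.where(m[row])[0]; print(row,x[x>255].min(),x[x<470].max(),cast("top",[[x[x>255].min(),row],[x[x<470].max(),row]],.05)[:,:2].ravel())
for col in(280,300,330,360,390,420,445):
  y=np.where(m[:,col])[0]; print(col,y.min(),y.max(),cast("top",[[col,y.min()],[col,y.max()]],.05)[:,:2].ravel())
cv2.imwrite("pics/crop.png",cv2.resize(img[150:390,250:470],None,fx=2.5,fy=2.5,interpolation=cv2.INTER_CUBIC))
E
```

```text
top
[]
scene
[[  0.6595  -0.0425   0.0242 286.2973 276.9189]
 [  0.6387   0.0139   0.0246 296.2985 250.5522]
 [  0.6267   0.0752   0.0252 311.2063 227.8571]
 [  0.6595   0.2196   0.0447 359.9091 191.0909]
 [  0.5199   0.2      0.05   301.7629 175.2784]
 [  0.514    0.2404   0.0497 311.     164.8804]
 [ -0.4342   0.4293   0.1324  91.8224  44.1842]]
[ 33  16 156] [ 30  16 163] [ 30  14 160] [17 26 89] [ 19  21 211] [ 11 139 110]Traceback (most recent call last):
  File "<stdin>", line 8, in <module>
ValueError: max() iterable argument is empty
```

```bash
sed -i 's/(15,120,130),(32,255,255)/(15,100,130),(32,255,255)/' h.py; python3 - <<'E'
from h import *
np.set_printoptions(precision=4,suppress=True)
img=cv2.imread("pics/top0.png"); h=cv2.cvtColor(img,cv2.COLOR_BGR2HSV)
print(h[244,317],h[236,358],h[222,396],h[325,360],h[345,360])
print(medals("top",img))
m=cv2.inRange(h,(20,4,115),(100,50,185)); m=cv2.morphologyEx(m,cv2.MORPH_OPEN,np.ones((5,5)))
m[:, :262]=0;m[:,460:]=0;m[:165]=0;m[375:]=0
s=cv2.inRange(h,(0,0,0),(180,255,105)); s[:300]=0;s[375:]=0;s[:,:320]=0;s[:,400:]=0
cs=max(cv2.findContours(s,0,cv2.CHAIN_APPROX_NONE)[0],key=cv2.contourArea)
w=cast("top",cs[:,0],.05)[:,:2].astype(np.float32); print("slot",cv2.boundingRect(cs),cv2.minAreaRect(w))
for row in(180,200,230,270,290,300,320,345,360): 
  x=np.where(m[row])[0]; print(row,x.min(),x.max(),cast("top",[[x.min(),row],[x.max(),row]],.05)[:,:2].ravel())
for col in(280,300,330,360,390,420,445):
  y=np.where(m[:,col])[0]; print(col,y.min(),y.max(),cast("top",[[col,y.min()],[col,y.max()]],.05)[:,:2].ravel())
cv2.imwrite("pics/crop.png",cv2.resize(img[150:390,250:470],None,fx=2.5,fy=2.5,interpolation=cv2.INTER_CUBIC))
E
```

```text
[ 23 108 219] [ 22 112 219] [ 21 116 219] [19 23 89] [17 26 88]
[[  0.5075   0.2466   0.0505 198.8581 324.2194]
 [  0.5128   0.2077   0.0506 226.7296 320.2579]
 [  0.6304   0.2285   0.0362 214.3679 246.9811]
 [  0.6246   0.0753   0.021  316.8718 244.7949]
 [  0.6374   0.0142   0.0211 357.9351 236.2338]
 [  0.6582  -0.042    0.0212 396.0256 222.4615]]
slot (337, 311, 48, 48) ((0.49360039830207825, 0.01091468334197998), (0.06767650693655014, 0.06844725459814072), 0.5619676113128662)
180 276 439 [ 0.725   0.1389  0.7244 -0.1086]
200 274 440 [ 0.6938  0.1414  0.6935 -0.1093]
230 274 441 [ 0.6476  0.1405  0.6479 -0.1097]
270 272 446 [ 0.5872  0.1424  0.5882 -0.1155]
290 272 447 [ 0.5574  0.1419  0.5588 -0.1162]
300 272 447 [ 0.5426  0.1416  0.5442 -0.1159]
320 273 448 [ 0.5134  0.1396  0.5152 -0.1165]
345 273 427 [ 0.4772  0.1389  0.4792 -0.0854]
360 273 451 [ 0.4557  0.1385  0.4583 -0.1193]
280 176 366 [0.7312 0.1329 0.4472 0.1281]
300 175 366 [0.7327 0.1022 0.4475 0.0989]
330 174 365 [0.7342 0.0563 0.4494 0.0552]
360 173 310 [0.7356 0.0106 0.5288 0.0114]
390 173 364 [ 0.7355 -0.0349  0.4517 -0.0316]
420 172 364 [ 0.7369 -0.0802  0.4521 -0.0748]
445 261 364 [ 0.6015 -0.1144  0.4525 -0.1106]
```

View pics/crop.png

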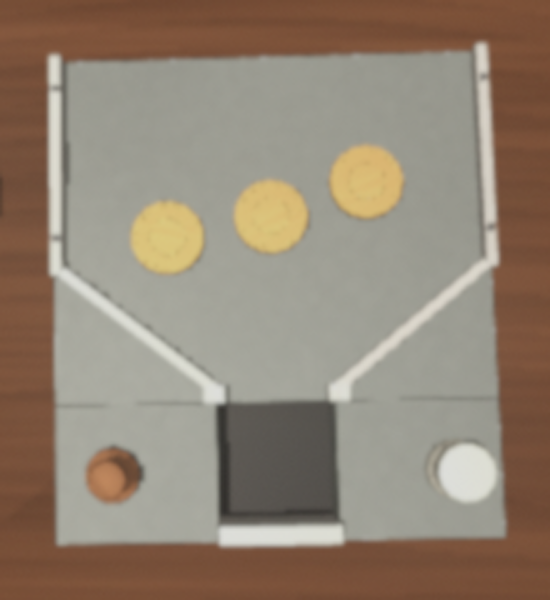

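play_rows(commands=[{"jaw": 16, "az": -0.86}, {"jaw": 16, "az": -0.86}, {"jaw": 16, "az": -0.86}, {"jaw": 16, "az": -0.86}, {"jaw": 16, "az": -0.86}])

```text
schema error: expected keys jaw, dx, dy, dz, ax, ay, az
```

play_rows(commands=[{"jaw": 16, "dx": -0.68, "dy": 0.43}, {"jaw": 16, "dx": -0.68, "dy": 0.43}, {"jaw": 16, "dx": -0.68, "dy": 0.43}, {"jaw": 16, "dx": -0.68, "dy": 0.43}, {"jaw": 16, "dx": -0.68, "dy": 0.43}])

```text
schema error: expected keys jaw, dx, dy, dz, ax, ay, az
```

play_rows(commands=[{"jaw": 16, "dx": -0.68, "dy": 0.43}, {"jaw": 16, "dx": -0.68, "dy": 0.43}, {"jaw": 16, "dx": -0.68, "dy": 0.43}, {"jaw": 16, "dx": -0.68, "dy": 0.43}, {"jaw": 16, "dx": -0.68, "dy": 0.43}])

```text
schema error: expected keys jaw, dx, dy, dz, ax, ay, az
```

play_rows(commands=[{"jaw": 16, "dx": -0.68, "dy": 0.43}, {"jaw": 16, "dx": -0.68, "dy": 0.43}, {"jaw": 16, "dx": -0.68, "dy": 0.43}, {"jaw": 16, "dx": -0.68, "dy": 0.43}, {"jaw": 16}])

```text
schema error: expected keys jaw, dx, dy, dz, ax, ay, az
```

All keys are needed in every row.

play_rows(commands=[{"jaw": 16, "dx": 0, "dy": 0, "dz": 0, "ax": 0, "ay": 0, "az": -0.86}, {"jaw": 16, "dx": 0, "dy": 0, "dz": 0, "ax": 0, "ay": 0, "az": -0.86}, {"jaw": 16, "dx": 0, "dy": 0, "dz": 0, "ax": 0, "ay": 0, "az": -0.86}, {"jaw": 16, "dx": 0, "dy": 0, "dz": 0, "ax": 0, "ay": 0, "az": -0.86}, {"jaw": 16, "dx": 0, "dy": 0, "dz": 0, "ax": 0, "ay": 0, "az": -0.86}])

```text
time_s: 0.72
eef_pos: [0.2768, 0.6152, 0.2599]
tool_rot: [[-0.03, 1.0, -0.001], [1.0, 0.03, -0.001], [-0.001, -0.001, -1.0]]
contact_force: [0.2, -1.1, -0.4]
width: 0.456
```

play_rows(commands=[{"jaw": 16, "dx": -0.68, "dy": 0.43, "dz": 0, "ax": 0, "ay": 0, "az": 0}, {"jaw": 16, "dx": -0.68, "dy": 0.43, "dz": 0, "ax": 0, "ay": 0, "az": 0}, {"jaw": 16, "dx": -0.68, "dy": 0.43, "dz": 0, "ax": 0, "ay": 0, "az": 0}, {"jaw": 16, "dx": -0.68, "dy": 0.43, "dz": 0, "ax": 0, "ay": 0, "az": 0}, {"jaw": 16, "dx": -0.68, "dy": 0.43, "dz": 0, "ax": 0, "ay": 0, "az": 0}])

```text
time_s: 1.35
eef_pos: [0.412, 0.4136, 0.2602]
tool_rot: [[-0.028, 1.0, -0.0], [1.0, 0.028, -0.001], [-0.001, -0.0, -1.0]]
contact_force: [0.6, -0.1, -0.7]
width: 0.177
```

play_rows(commands=[{"jaw": 16, "dx": -0.68, "dy": 0.43, "dz": 0, "ax": 0, "ay": 0, "az": 0}, {"jaw": 16, "dx": -0.68, "dy": 0.43, "dz": 0, "ax": 0, "ay": 0, "az": 0}, {"jaw": 16, "dx": -0.68, "dy": 0.43, "dz": 0, "ax": 0, "ay": 0, "az": 0}, {"jaw": 16, "dx": -0.68, "dy": 0.43, "dz": 0, "ax": 0, "ay": 0, "az": 0}, {"jaw": 16, "dx": -0.68, "dy": 0.43, "dz": 0, "ax": 0, "ay": 0, "az": 0}])

```text
time_s: 1.98
eef_pos: [0.5465, 0.2133, 0.2603]
tool_rot: [[-0.027, 1.0, -0.001], [1.0, 0.027, -0.0], [-0.0, -0.001, -1.0]]
contact_force: [0.1, -0.2, -0.4]
width: 0.182
```

play_rows(commands=[{"jaw": 16, "dx": -0.68, "dy": 0.43, "dz": 0, "ax": 0, "ay": 0, "az": 0}, {"jaw": 16, "dx": -0.68, "dy": 0.43, "dz": 0, "ax": 0, "ay": 0, "az": 0}, {"jaw": 16, "dx": -0.68, "dy": 0.43, "dz": 0, "ax": 0, "ay": 0, "az": 0}, {"jaw": 16, "dx": -0.68, "dy": 0.43, "dz": 0, "ax": 0, "ay": 0, "az": 0}, {"jaw": 16, "dx": 0, "dy": 0, "dz": 0, "ax": 0, "ay": 0, "az": 0}])

```text
time_s: 2.6
eef_pos: [0.6548, 0.0515, 0.2598]
tool_rot: [[-0.024, 1.0, -0.001], [1.0, 0.024, -0.001], [-0.001, -0.001, -1.0]]
contact_force: [0.1, 0.3, -0.3]
width: 0.18
```

play_rows(commands=[{"jaw": 16, "dx": -0.61, "dy": 0.49, "dz": 0, "ax": 0, "ay": 0, "az": 0}, {"jaw": 16, "dx": 0, "dy": 0, "dz": 0.9, "ax": 0, "ay": 0, "az": 0}, {"jaw": 16, "dx": 0, "dy": 0, "dz": 0.9, "ax": 0, "ay": 0, "az": 0}, {"jaw": 16, "dx": 0, "dy": 0, "dz": 0.9, "ax": 0, "ay": 0, "az": 0}, {"jaw": 16, "dx": 0, "dy": 0, "dz": 0.2, "ax": 0, "ay": 0, "az": 0}])

```text
time_s: 3.22
eef_pos: [0.6796, 0.0197, 0.0814]
tool_rot: [[-0.028, 1.0, -0.01], [1.0, 0.028, 0.0], [0.001, -0.01, -1.0]]
contact_force: [-0.1, 0.3, -0.2]
width: 0.181
```

```bash
python3 - <<'E'
from h import *
o=manip.get_obs(); print(o["eef_pos"],o["contact_force"])
im=manip.snapshot("scene"); cv2.imwrite("pics/s1.png",cv2.resize(im[150:350,130:430],None,fx=2.5,fy=2.5))
E
```

```text
[0.67963606 0.01974625 0.08140892] [-0.09144812  0.29869425 -0.16444187]
```

View pics/s1.png

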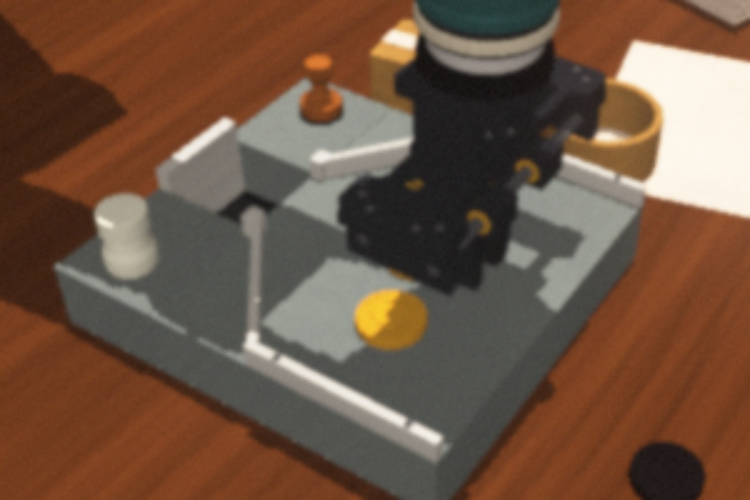

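The gripper is down behind the middle medallion, clear of the fences. The pot, stamp and guides are untouched.

play_rows(commands=[{"jaw": 16, "dx": -0.07, "dy": 0, "dz": 0.1, "ax": 0, "ay": 0, "az": 0}, {"jaw": 16, "dx": 0, "dy": -0.1, "dz": 0, "ax": 0, "ay": 0, "az": 0}, {"jaw": 16, "dx": 0, "dy": -0.15, "dz": 0, "ax": 0, "ay": 0, "az": 0}, {"jaw": 16, "dx": 0, "dy": -0.2, "dz": 0, "ax": 0, "ay": 0, "az": 0}, {"jaw": 16, "dx": 0, "dy": -0.2, "dz": 0, "ax": 0, "ay": 0, "az": 0}])

```text
time_s: 3.9
eef_pos: [0.6444, 0.0134, 0.0812]
tool_rot: [[-0.027, 1.0, 0.0], [1.0, 0.027, -0.0], [-0.0, 0.0, -1.0]]
contact_force: [-0.2, -0.2, -0.6]
width: 0.181
```

play_rows(commands=[{"jaw": 16, "dx": 0, "dy": -0.2, "dz": 0, "ax": 0, "ay": 0, "az": 0}, {"jaw": 16, "dx": 0, "dy": -0.2, "dz": 0, "ax": 0, "ay": 0, "az": 0}, {"jaw": 16, "dx": 0, "dy": -0.2, "dz": 0, "ax": 0, "ay": 0, "az": 0}, {"jaw": 16, "dx": 0, "dy": -0.2, "dz": 0, "ax": 0, "ay": 0, "az": 0}, {"jaw": 16, "dx": 0, "dy": 0, "dz": 0, "ax": 0, "ay": 0, "az": 0}])

```text
time_s: 4.53
eef_pos: [0.5962, 0.0121, 0.0805]
tool_rot: [[-0.027, 1.0, -0.001], [1.0, 0.027, -0.0], [0.0, -0.001, -1.0]]
contact_force: [0.9, -0.9, -0.4]
width: 0.181
```

```bash
python3 - <<'E'
from h import *
o=manip.get_obs(); print(o["eef_pos"],o["contact_force"])
im=manip.snapshot("scene"); print(medals("scene",im).round(4)); cv2.imwrite("pics/s2.png",cv2.resize(im[150:350,130:430],None,fx=2.5,fy=2.5))
E
```

```text
[0.59616541 0.01212159 0.08053411] [ 0.90457656 -0.94839484 -0.36668758]
[[ 6.619000e-01 -4.240000e-02  2.490000e-02  2.865000e+02  2.775676e+02]
 [ 6.400000e-01  1.380000e-02  2.450000e-02  2.968209e+02  2.509701e+02]
 [ 6.290000e-01  7.560000e-02  2.580000e-02  3.115161e+02  2.280968e+02]
 [ 6.673000e-01  2.142000e-01  5.140000e-02  3.695872e+02  1.963532e+02]
 [-4.014000e-01  5.628000e-01  5.690000e-02  1.297778e+02  3.446030e+01]]
```

View pics/s2.png

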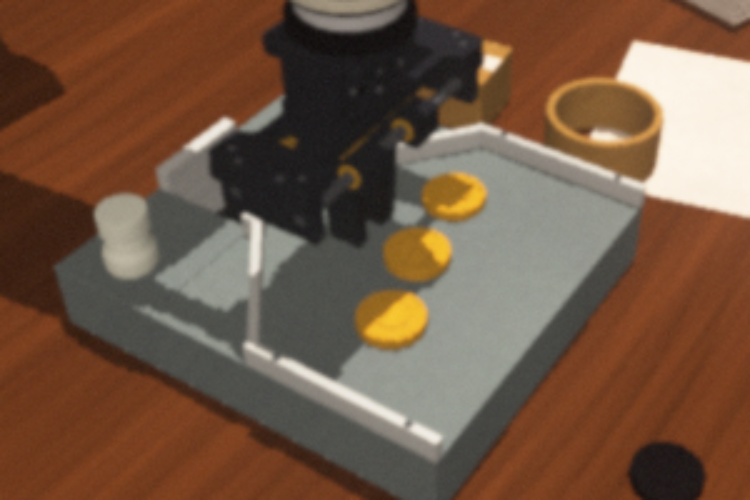

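The fingertips were about 1 mm too high, so they passed over and all three medallions stayed put. I'll go back and come in lower.

play_rows(commands=[{"jaw": 16, "dx": 0, "dy": 0, "dz": -0.25, "ax": 0, "ay": 0, "az": 0}, {"jaw": 16, "dx": 0, "dy": 0.75, "dz": 0, "ax": 0, "ay": 0, "az": 0}, {"jaw": 16, "dx": 0.02, "dy": 0.75, "dz": 0, "ax": 0, "ay": 0, "az": 0}, {"jaw": 16, "dx": 0, "dy": 0, "dz": 0.27, "ax": 0, "ay": 0, "az": 0}, {"jaw": 16, "dx": 0, "dy": 0, "dz": 0, "ax": 0, "ay": 0, "az": 0}])

```text
time_s: 5.2
eef_pos: [0.6855, 0.0158, 0.0777]
tool_rot: [[-0.028, 1.0, -0.004], [1.0, 0.028, 0.0], [0.0, -0.004, -1.0]]
contact_force: [-0.3, -0.2, -0.3]
width: 0.183
```

play_rows(commands=[{"jaw": 16, "dx": 0, "dy": 0, "dz": 0.04, "ax": 0, "ay": 0, "az": 0}, {"jaw": 16, "dx": 0, "dy": -0.1, "dz": 0, "ax": 0, "ay": 0, "az": 0}, {"jaw": 16, "dx": 0, "dy": -0.15, "dz": 0, "ax": 0, "ay": 0, "az": 0}, {"jaw": 16, "dx": 0, "dy": -0.15, "dz": 0, "ax": 0, "ay": 0, "az": 0}, {"jaw": 16, "dx": 0, "dy": -0.15, "dz": 0, "ax": 0, "ay": 0, "az": 0}])

```text
time_s: 5.82
eef_pos: [0.6536, 0.0149, 0.0775]
tool_rot: [[-0.027, 1.0, 0.001], [1.0, 0.027, -0.0], [-0.0, 0.001, -1.0]]
contact_force: [0.0, -0.4, 0.6]
width: 0.179
```

```bash
python3 - <<'E'
from h import *
o=manip.get_obs(); print(o["eef_pos"],o["contact_force"])
im=manip.snapshot("scene"); print(medals("scene",im).round(4)[:3])
E
```

```text
[0.65360465 0.01488325 0.07749327] [ 0.02950853 -0.37526074  0.5744326 ]
[[ 6.597000e-01 -4.360000e-02  2.430000e-02  2.858630e+02  2.773973e+02]
 [ 6.864000e-01  2.024000e-01  4.750000e-02  3.759590e+02  2.062213e+02]
 [ 6.582000e-01  2.298000e-01  3.560000e-02  3.704273e+02  1.891455e+02]]
```

play_rows(commands=[{"jaw": 16, "dx": 0, "dy": -0.1, "dz": 0.04, "ax": 0, "ay": 0, "az": 0}, {"jaw": 16, "dx": 0, "dy": -0.15, "dz": 0, "ax": 0, "ay": 0, "az": 0}, {"jaw": 16, "dx": 0, "dy": -0.15, "dz": 0, "ax": 0, "ay": 0, "az": 0}, {"jaw": 16, "dx": 0, "dy": -0.15, "dz": 0, "ax": 0, "ay": 0, "az": 0}, {"jaw": 16, "dx": 0, "dy": 0, "dz": 0, "ax": 0, "ay": 0, "az": 0}])

```text
time_s: 6.5
eef_pos: [0.6197, 0.014, 0.0742]
tool_rot: [[-0.027, 1.0, -0.002], [1.0, 0.027, -0.0], [0.0, -0.002, -1.0]]
contact_force: [-0.6, -0.6, -0.2]
width: 0.183
```

```bash
python3 - <<'E'
from h import *
o=manip.get_obs(); print(o["eef_pos"],o["contact_force"])
im=manip.snapshot("scene"); print(medals("scene",im).round(4)[:3]); cv2.imwrite("pics/s3.png",cv2.resize(im[150:350,130:430],None,fx=2.5,fy=2.5))
E
```

```text
[0.61969291 0.01399598 0.07424381] [-0.57409541 -0.56428018 -0.15950175]
[[ 6.606000e-01 -4.340000e-02  2.390000e-02  2.863472e+02  2.775139e+02]
 [ 6.275000e-01  7.470000e-02  2.570000e-02  3.113710e+02  2.280968e+02]
 [ 6.735000e-01  2.099000e-01  5.820000e-02  3.703488e+02  1.985155e+02]]
```

View pics/s3.png

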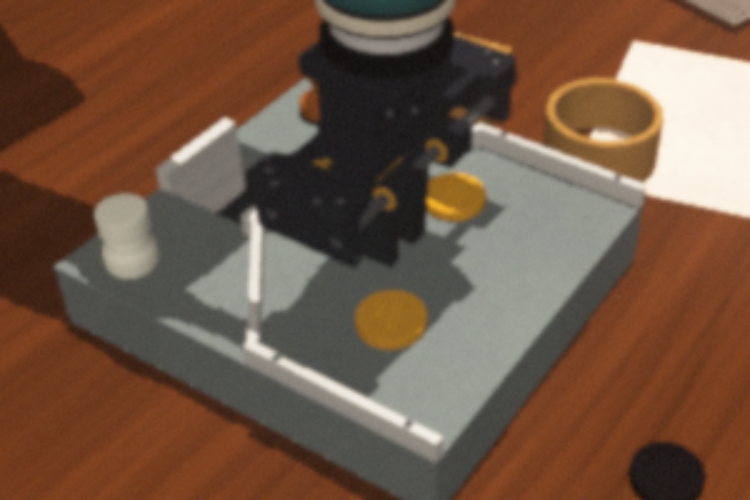

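Now the middle medallion is being pushed, and it is hidden under the gripper. The other two haven't moved, so I'll carry on through the gate.

play_rows(commands=[{"jaw": 16, "dx": 0, "dy": -0.1, "dz": 0, "ax": 0, "ay": 0, "az": 0}, {"jaw": 16, "dx": 0, "dy": -0.15, "dz": 0, "ax": 0, "ay": 0, "az": 0}, {"jaw": 16, "dx": 0, "dy": -0.15, "dz": 0, "ax": 0, "ay": 0, "az": 0}, {"jaw": 16, "dx": 0, "dy": -0.15, "dz": 0, "ax": 0, "ay": 0, "az": 0}, {"jaw": 16, "dx": 0, "dy": -0.15, "dz": 0, "ax": 0, "ay": 0, "az": 0}])

```text
time_s: 7.18
eef_pos: [0.5785, 0.0128, 0.0747]
tool_rot: [[-0.028, 1.0, -0.0], [1.0, 0.028, -0.0], [-0.0, -0.0, -1.0]]
contact_force: [0.9, -0.9, -0.7]
width: 0.182
```

play_rows(commands=[{"jaw": 16, "dx": 0, "dy": -0.15, "dz": 0, "ax": 0, "ay": 0, "az": 0}, {"jaw": 16, "dx": 0, "dy": -0.15, "dz": 0, "ax": 0, "ay": 0, "az": 0}, {"jaw": 16, "dx": 0, "dy": -0.15, "dz": 0, "ax": 0, "ay": 0, "az": 0}, {"jaw": 16, "dx": 0, "dy": -0.1, "dz": 0, "ax": 0, "ay": 0, "az": 0}, {"jaw": 16, "dx": 0, "dy": 0, "dz": 0, "ax": 0, "ay": 0, "az": 0}])

```text
time_s: 7.8
eef_pos: [0.5456, 0.0119, 0.0747]
tool_rot: [[-0.027, 1.0, -0.001], [1.0, 0.027, -0.0], [-0.0, -0.001, -1.0]]
contact_force: [-0.5, -0.7, -0.4]
width: 0.184
```

play_rows(commands=[{"jaw": 16, "dx": 0, "dy": 0, "dz": -1, "ax": 0, "ay": 0, "az": 0}, {"jaw": 16, "dx": 0.5, "dy": 0.6, "dz": 0, "ax": 0, "ay": 0, "az": 0}, {"jaw": 16, "dx": 0.5, "dy": 0.6, "dz": 0, "ax": 0, "ay": 0, "az": 0}, {"jaw": 16, "dx": 0.5, "dy": 0.6, "dz": 0, "ax": 0, "ay": 0, "az": 0}, {"jaw": 16, "dx": 0, "dy": 0, "dz": 0, "ax": 0, "ay": 0, "az": -0.94}])

```text
time_s: 8.43
eef_pos: [0.654, 0.1072, 0.1345]
tool_rot: [[-0.13, 0.991, 0.001], [0.991, 0.13, 0.001], [0.0, 0.001, -1.0]]
contact_force: [0.4, -0.1, -0.3]
width: 0.183
```

play_rows(commands=[{"jaw": 16, "dx": 0, "dy": 0, "dz": 0, "ax": 0, "ay": 0, "az": -0.94}, {"jaw": 16, "dx": 0, "dy": 0, "dz": 0, "ax": 0, "ay": 0, "az": -0.94}, {"jaw": 16, "dx": 0, "dy": 0, "dz": 0, "ax": 0, "ay": 0, "az": -0.94}, {"jaw": 16, "dx": 0, "dy": 0, "dz": 0, "ax": 0, "ay": 0, "az": -0.94}, {"jaw": 16, "dx": 0, "dy": 0, "dz": 0, "ax": 0, "ay": 0, "az": -0.94}])

```text
time_s: 9.05
eef_pos: [0.6515, 0.1049, 0.1342]
tool_rot: [[-0.582, 0.813, -0.001], [0.813, 0.582, -0.0], [0.001, -0.001, -1.0]]
contact_force: [-0.3, 0.0, -0.2]
width: 0.182
```

play_rows(commands=[{"jaw": 16, "dx": 0, "dy": 0, "dz": 0, "ax": 0, "ay": 0, "az": -0.94}, {"jaw": 16, "dx": 0, "dy": 0, "dz": 0, "ax": 0, "ay": 0, "az": -0.94}, {"jaw": 16, "dx": 0, "dy": 0, "dz": 0, "ax": 0, "ay": 0, "az": 0}])

```text
time_s: 9.43
eef_pos: [0.6516, 0.1049, 0.1343]
tool_rot: [[-0.727, 0.687, -0.001], [0.687, 0.727, -0.0], [0.001, -0.001, -1.0]]
contact_force: [0.2, 0.5, -0.5]
width: 0.18
```

```bash
python3 - <<'E'
from h import *
o=manip.get_obs(); print(o["eef_pos"],o["tool_rot"][:2,:2])
im=manip.snapshot("scene"); print(medals("scene",im).round(4)[:3]); a=cv2.resize(im[150:350,130:430],None,fx=1.5,fy=1.5)
im=manip.snapshot("top"); print(medals("top",im).round(4)); b=cv2.resize(im[165:375,260:460],None,fx=1.5,fy=1.5)
c=np.zeros((320,760,3),np.uint8); c[:300,:450]=a; c[:315,455:755]=b; cv2.imwrite("pics/s4.png",c)
E
```

```text
[0.65158578 0.10485023 0.13428751] [[-0.72701627  0.68661968]
 [ 0.68662003  0.72701644]]
[[ 6.591000e-01 -4.310000e-02  2.520000e-02  2.856447e+02  2.773684e+02]
 [ 6.267000e-01  7.430000e-02  2.440000e-02  3.109032e+02  2.281935e+02]
 [ 6.685000e-01  2.154000e-01  4.240000e-02  3.742642e+02  2.030943e+02]]
[[ 5.330000e-01  2.498000e-01  2.510000e-02  1.973333e+02  3.064881e+02]
 [ 5.379000e-01  2.092000e-01  2.620000e-02  2.251011e+02  3.031461e+02]
 [ 6.191000e-01  2.425000e-01  2.270000e-02  2.047705e+02  2.498197e+02]
 [ 6.248000e-01  7.580000e-02  2.140000e-02  3.135676e+02  2.448243e+02]
 [ 6.580000e-01 -4.160000e-02  2.150000e-02  3.958861e+02  2.223291e+02]]
```

View pics/s4.png

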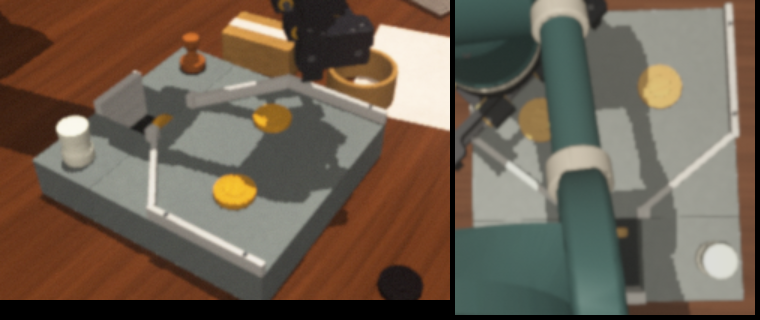

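One medallion is in the well: brass shows inside the dark slot in both views. The other two haven't moved. I'll look closer to see whether it lies fully below the deck.

```bash
python3 - <<'E'
from h import *
im=manip.snapshot("scene"); a=cv2.resize(im[200:265,185:265],None,fx=7,fy=7,interpolation=cv2.INTER_CUBIC); cv2.imwrite("pics/s5.png",cv2.convertScaleAbs(a,alpha=1.6))
E
```

```text
(no output)
```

View pics/s5.png

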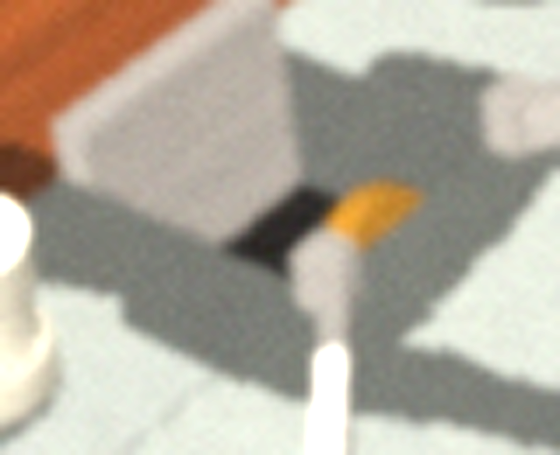

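```bash
python3 - <<'E'
from h import *
np.set_printoptions(precision=1,suppress=True)
def tray(w):
    d=(w[:,:2]-[.494,.011])*1000; return np.c_[93-d[:,0]-.027*d[:,1], .027*d[:,0]-d[:,1]]
for n,reg in (("scene",(200,265,185,265)),("top",(305,370,325,400))):
    im=manip.snapshot(n); h=cv2.cvtColor(im,cv2.COLOR_BGR2HSV)
    m=cv2.inRange(h,(12,75,70),(32,255,255)); k=np.zeros_like(m); a,b,c,d=reg; k[a:b,c:d]=m[a:b,c:d]
    cs=cv2.findContours(k,0,cv2.CHAIN_APPROX_SIMPLE)[0]
    for c in cs:
        if cv2.contourArea(c)<4: continue
        c=cv2.approxPolyDP(c,1,True)[:,0]; print(n,c.tolist())
        for z in(.012,.05,.058): print(z,tray(cast(n,c,z)).tolist() and tray(cast(n,c,z)).round(0).tolist())
E
```

```text
scene [[245, 228], [239, 225], [234, 227], [231, 232], [237, 235]]
0.012 [[90.0, -41.0], [105.0, -42.0], [109.0, -33.0], [104.0, -19.0], [90.0, -18.0]]
0.05 [[59.0, -7.0], [73.0, -8.0], [76.0, 1.0], [72.0, 14.0], [58.0, 15.0]]
0.058 [[52.0, 0.0], [66.0, -0.0], [69.0, 8.0], [65.0, 21.0], [52.0, 22.0]]
top [[368, 316], [369, 323], [373, 323], [375, 321], [375, 318], [373, 316]]
0.012 [[68.0, 14.0], [79.0, 15.0], [79.0, 22.0], [76.0, 25.0], [71.0, 25.0], [68.0, 22.0]]
0.05 [[67.0, 12.0], [77.0, 13.0], [77.0, 19.0], [75.0, 22.0], [70.0, 22.0], [67.0, 19.0]]
0.058 [[67.0, 11.0], [77.0, 13.0], [77.0, 18.0], [74.0, 21.0], [70.0, 22.0], [67.0, 19.0]]
```

The first medallion seems to be leaning inside the well, below deck level. Next I'll stage the left medallion in front of the gate without putting it through, then look into the slot with the arm out of the way.

play_rows(commands=[{"jaw": 16, "dx": 0, "dy": 0, "dz": 0.5, "ax": 0, "ay": 0, "az": 0}, {"jaw": 16, "dx": 0, "dy": 0, "dz": 0.48, "ax": 0, "ay": 0, "az": 0}, {"jaw": 16, "dx": 0, "dy": 0, "dz": 0, "ax": 0, "ay": 0, "az": 0}, {"jaw": 16, "dx": 0, "dy": 0, "dz": 0, "ax": 0, "ay": 0, "az": 0}])

```text
time_s: 10.18
eef_pos: [0.6518, 0.1049, 0.0761]
tool_rot: [[-0.727, 0.686, -0.0], [0.686, 0.727, -0.0], [0.0, -0.0, -1.0]]
contact_force: [-0.1, -0.3, -0.1]
width: 0.179
```

play_rows(commands=[{"jaw": 16, "dx": 0, "dy": -0.1, "dz": 0.02, "ax": 0, "ay": 0, "az": 0}, {"jaw": 16, "dx": 0, "dy": -0.15, "dz": 0, "ax": 0, "ay": 0, "az": 0}, {"jaw": 16, "dx": 0, "dy": -0.15, "dz": 0, "ax": 0, "ay": 0, "az": 0}, {"jaw": 16, "dx": 0, "dy": -0.15, "dz": 0, "ax": 0, "ay": 0, "az": 0}, {"jaw": 16, "dx": 0, "dy": -0.15, "dz": 0, "ax": 0, "ay": 0, "az": 0}])

```text
time_s: 10.8
eef_pos: [0.6227, 0.0738, 0.0751]
tool_rot: [[-0.728, 0.686, 0.001], [0.686, 0.728, 0.0], [-0.0, 0.001, -1.0]]
contact_force: [0.5, 0.9, 0.2]
width: 0.181
```

play_rows(commands=[{"jaw": 16, "dx": 0, "dy": -0.15, "dz": 0, "ax": 0, "ay": 0, "az": 0}, {"jaw": 16, "dx": 0, "dy": -0.15, "dz": 0, "ax": 0, "ay": 0, "az": 0}, {"jaw": 16, "dx": 0, "dy": -0.15, "dz": 0, "ax": 0, "ay": 0, "az": 0}, {"jaw": 16, "dx": 0, "dy": -0.15, "dz": 0, "ax": 0, "ay": 0, "az": 0}, {"jaw": 16, "dx": 0, "dy": -0.15, "dz": 0, "ax": 0, "ay": 0, "az": 0}])

```text
time_s: 11.42
eef_pos: [0.5918, 0.0412, 0.0748]
tool_rot: [[-0.728, 0.686, 0.0], [0.686, 0.728, 0.0], [-0.0, 0.0, -1.0]]
contact_force: [0.6, 1.6, 1.4]
width: 0.186
```

play_rows(commands=[{"jaw": 16, "dx": 0, "dy": 0, "dz": 0, "ax": 0, "ay": 0, "az": 0}, {"jaw": 16, "dx": 0, "dy": 0.1, "dz": 0, "ax": 0, "ay": 0, "az": 0}, {"jaw": 16, "dx": 0, "dy": 0, "dz": -1, "ax": 0, "ay": 0, "az": 0}, {"jaw": 16, "dx": 0, "dy": 0, "dz": 0, "ax": 0, "ay": 0, "az": 0.94}, {"jaw": 16, "dx": 0, "dy": 0, "dz": 0, "ax": 0, "ay": 0, "az": 0.94}])

```text
time_s: 12.05
eef_pos: [0.597, 0.0464, 0.1357]
tool_rot: [[-0.577, 0.817, 0.001], [0.817, 0.577, -0.0], [-0.001, 0.001, -1.0]]
contact_force: [-0.9, -0.1, -0.2]
width: 0.179
```

play_rows(commands=[{"jaw": 16, "dx": 0, "dy": 0, "dz": 0, "ax": 0, "ay": 0, "az": 0.94}, {"jaw": 16, "dx": 0, "dy": 0, "dz": 0, "ax": 0, "ay": 0, "az": 0.94}, {"jaw": 16, "dx": 0, "dy": 0, "dz": 0, "ax": 0, "ay": 0, "az": 0.94}, {"jaw": 16, "dx": 0, "dy": 0, "dz": 0, "ax": 0, "ay": 0, "az": 0.94}, {"jaw": 16, "dx": 0, "dy": 0, "dz": 0, "ax": 0, "ay": 0, "az": 0.94}])

```text
time_s: 12.68
eef_pos: [0.5961, 0.0463, 0.1342]
tool_rot: [[-0.123, 0.992, -0.001], [0.992, 0.123, -0.0], [0.0, -0.001, -1.0]]
contact_force: [-0.7, -0.0, -0.5]
width: 0.182
```

play_rows(commands=[{"jaw": 16, "dx": 0, "dy": 0, "dz": 0, "ax": 0, "ay": 0, "az": 0.94}, {"jaw": 16, "dx": -0.63, "dy": 0.51, "dz": -0.3, "ax": 0, "ay": 0, "az": 0}, {"jaw": 16, "dx": -0.63, "dy": 0.51, "dz": -0.3, "ax": 0, "ay": 0, "az": 0}, {"jaw": 16, "dx": -0.63, "dy": 0.51, "dz": 0, "ax": 0, "ay": 0, "az": 0}])

```text
time_s: 13.18
eef_pos: [0.6934, -0.0655, 0.1727]
tool_rot: [[-0.028, 1.0, 0.003], [1.0, 0.028, -0.0], [-0.0, 0.003, -1.0]]
contact_force: [1.1, -0.0, 0.2]
width: 0.182
```

```bash
cat >> h.py <<'E'
def tray(w):
    w=np.atleast_2d(w); d=(w[:,:2]-[.494,.011])*1000; return np.c_[93-d[:,0]-.027*d[:,1], .027*d[:,0]-d[:,1]].round(1)
def look(name):
    for n in("scene","top"):
        im=manip.snapshot(n); r=medals(n,im); t=tray(r) if len(r) else []
        print(n,[(*p,round(q[2]*1000)) for p,q in zip(t,r) if abs(p[0])<150 and abs(p[1])<135])
        if n=="scene": a=cv2.resize(im[180:290,170:340],None,fx=2.5,fy=2.5,interpolation=cv2.INTER_CUBIC)
        else: b=cv2.resize(im[260:375,280:440],None,fx=2,fy=2,interpolation=cv2.INTER_CUBIC)
    c=np.zeros((280,760,3),np.uint8); c[:275,:425]=a; c[:230,430:750]=b; cv2.imwrite(f"pics/{name}.png",cv2.convertScaleAbs(c,alpha=1.3))
E
python3 - <<'E'
from h import *
look("s6"); o=manip.get_obs(); print(o["eef_pos"],tray(o["eef_pos"]),o["tool_rot"][:2,0])
E
```

```text
scene [(np.float64(-71.6), np.float64(58.6), 25)]
top [(np.float64(71.8), np.float64(-1.0), 20), (np.float64(15.6), np.float64(-5.0), 21), (np.float64(-70.4), np.float64(57.4), 22)]
[ 0.69416115 -0.06837301  0.17093242] [[-105.    84.8]] [-0.02480774  0.99969058]
```

View pics/s6.png

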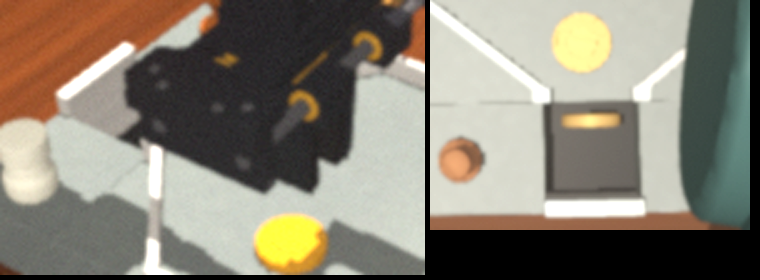

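The top view shows the first medallion in the well but standing on its rim, at tray x about 72 with its top about 2 mm below the deck. The second is staged at (15.6,-5). I'll tip the first one flat with a fingertip so it can't block the next.

play_rows(commands=[{"jaw": 0, "dx": 0.35, "dy": -0.72, "dz": 0, "ax": 0, "ay": 0, "az": 0}, {"jaw": 0, "dx": 0.35, "dy": -0.72, "dz": 0, "ax": 0, "ay": 0, "az": 0}, {"jaw": 0, "dx": 0.35, "dy": -0.72, "dz": 0, "ax": 0, "ay": 0, "az": 0}, {"jaw": 0, "dx": 0.35, "dy": -0.72, "dz": 0, "ax": 0, "ay": 0, "az": 0}, {"jaw": 0, "dx": 0, "dy": 0, "dz": 0.9, "ax": 0, "ay": 0, "az": 0}])

```text
time_s: 13.9
eef_pos: [0.5169, 0.0162, 0.1206]
tool_rot: [[-0.03, 1.0, 0.009], [1.0, 0.03, 0.0], [0.0, 0.009, -1.0]]
contact_force: [1.0, -0.7, -0.1]
width: 0.008
```

play_rows(commands=[{"jaw": 0, "dx": 0, "dy": 0, "dz": 0.3, "ax": 0, "ay": 0, "az": 0}, {"jaw": 0, "dx": 0, "dy": 0, "dz": 0, "ax": 0, "ay": 0, "az": 0}, {"jaw": 0, "dx": 0, "dy": 0, "dz": 0, "ax": 0, "ay": 0, "az": 0}])

```text
time_s: 14.28
eef_pos: [0.5174, 0.0142, 0.0996]
tool_rot: [[-0.027, 1.0, 0.001], [1.0, 0.027, -0.0], [-0.0, 0.001, -1.0]]
contact_force: [0.4, 0.9, -0.1]
width: 0.006
```

play_rows(commands=[{"jaw": 0, "dx": 0, "dy": 0, "dz": 0.25, "ax": 0, "ay": 0, "az": 0}, {"jaw": 0, "dx": 0, "dy": 0, "dz": 0.2, "ax": 0, "ay": 0, "az": 0}, {"jaw": 0, "dx": 0, "dy": 0, "dz": 0.03, "ax": 0, "ay": 0, "az": 0}, {"jaw": 0, "dx": 0, "dy": 0, "dz": 0, "ax": 0, "ay": 0, "az": 0}])

```text
time_s: 14.78
eef_pos: [0.5168, 0.0142, 0.0702]
tool_rot: [[-0.027, 1.0, 0.001], [1.0, 0.027, -0.0], [-0.0, 0.001, -1.0]]
contact_force: [-0.6, 0.5, 4.1]
width: 0.003
```

play_rows(commands=[{"jaw": 0, "dx": 0, "dy": 0, "dz": 0.03, "ax": 0, "ay": 0, "az": 0}, {"jaw": 0, "dx": 0, "dy": 0, "dz": 0, "ax": 0, "ay": 0, "az": 0}])

```text
time_s: 15.02
eef_pos: [0.5177, 0.0142, 0.0699]
tool_rot: [[-0.027, 1.0, 0.003], [1.0, 0.027, -0.0], [-0.0, 0.003, -1.0]]
contact_force: [-1.3, -0.4, 11.8]
width: 0.0
```

Contact on the top rim at 12 N, as predicted. Now drag towards +x.

play_rows(commands=[{"jaw": 0, "dx": 0, "dy": -0.1, "dz": 0, "ax": 0, "ay": 0, "az": 0}, {"jaw": 0, "dx": 0, "dy": -0.1, "dz": 0, "ax": 0, "ay": 0, "az": 0}, {"jaw": 0, "dx": 0, "dy": -0.15, "dz": 0, "ax": 0, "ay": 0, "az": 0}, {"jaw": 0, "dx": 0, "dy": 0, "dz": 0, "ax": 0, "ay": 0, "az": 0}])

```text
time_s: 15.52
eef_pos: [0.4937, 0.0137, 0.0673]
tool_rot: [[-0.027, 1.0, -0.002], [1.0, 0.027, 0.0], [0.0, -0.002, -1.0]]
contact_force: [-0.6, -0.2, -0.9]
width: 0.003
```

```bash
python3 - <<'E'
from h import *
o=manip.get_obs(); print(o["eef_pos"],tray(o["eef_pos"]),o["contact_force"])
E
```

```text
[0.49365426 0.01372785 0.06729128] [[93.3 -2.7]] [-0.58190484 -0.23559268 -0.89763796]
```

play_rows(commands=[{"jaw": 16, "dx": 0, "dy": 0, "dz": -1, "ax": 0, "ay": 0, "az": 0}, {"jaw": 16, "dx": -0.3, "dy": 0.7, "dz": -0.5, "ax": 0, "ay": 0, "az": 0}, {"jaw": 16, "dx": -0.4, "dy": 0.8, "dz": 0, "ax": 0, "ay": 0, "az": 0}, {"jaw": 16, "dx": -0.4, "dy": 0.8, "dz": 0, "ax": 0, "ay": 0, "az": 0}, {"jaw": 16, "dx": -0.4, "dy": 0.8, "dz": 0, "ax": 0, "ay": 0, "az": 0}])

```text
time_s: 16.15
eef_pos: [0.6847, -0.0718, 0.1573]
tool_rot: [[-0.027, 1.0, -0.001], [1.0, 0.027, 0.0], [0.0, -0.001, -1.0]]
contact_force: [0.8, -0.1, 0.3]
width: 0.18
```

```bash
python3 - <<'E'
from h import *
look("s7"); o=manip.get_obs(); print(o["eef_pos"],tray(o["eef_pos"]))
E
```

```text
scene [(np.float64(-71.6), np.float64(58.2), 25)]
top [(np.float64(96.3), np.float64(-0.8), 21), (np.float64(15.6), np.float64(-5.0), 21), (np.float64(-70.0), np.float64(57.7), 22)]
[ 0.68720986 -0.07352907  0.15639815] [[-97.9  89.7]]
```

View pics/s7.png

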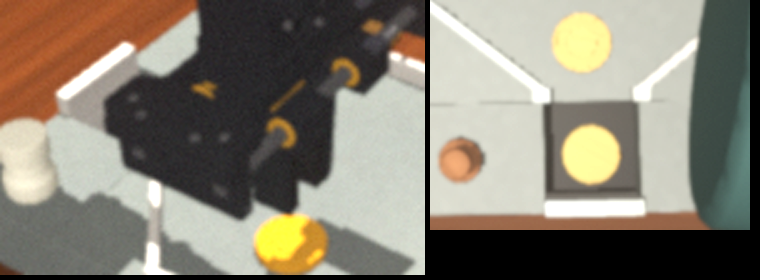

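The first medallion now lies flat at about (96,-1), the stamp and pot are undisturbed, and the second is at (15.6,-5). I'll push the second through.

play_rows(commands=[{"jaw": 16, "dx": 0.52, "dy": -0.39, "dz": 0, "ax": 0, "ay": 0, "az": 0}, {"jaw": 16, "dx": 0.52, "dy": -0.39, "dz": 0, "ax": 0, "ay": 0, "az": 0}, {"jaw": 16, "dx": 0.52, "dy": -0.39, "dz": 0, "ax": 0, "ay": 0, "az": 0}, {"jaw": 16, "dx": 0, "dy": 0, "dz": 0.7, "ax": 0, "ay": 0, "az": 0}, {"jaw": 16, "dx": 0, "dy": 0, "dz": 0.5, "ax": 0, "ay": 0, "az": 0}])

```text
time_s: 16.88
eef_pos: [0.6087, 0.0215, 0.0845]
tool_rot: [[-0.029, 1.0, -0.002], [1.0, 0.029, 0.0], [0.0, -0.002, -1.0]]
contact_force: [-0.3, -0.8, -0.2]
width: 0.179
```

play_rows(commands=[{"jaw": 16, "dx": 0, "dy": 0, "dz": 0.1, "ax": 0, "ay": 0, "az": 0}, {"jaw": 16, "dx": 0, "dy": 0, "dz": 0, "ax": 0, "ay": 0, "az": 0}, {"jaw": 16, "dx": 0, "dy": 0, "dz": 0, "ax": 0, "ay": 0, "az": 0}])

```text
time_s: 17.25
eef_pos: [0.6118, 0.0204, 0.0817]
tool_rot: [[-0.027, 1.0, 0.003], [1.0, 0.027, -0.0], [-0.0, 0.003, -1.0]]
contact_force: [-0.6, -0.0, -0.1]
width: 0.18
```

play_rows(commands=[{"jaw": 16, "dx": 0, "dy": 0, "dz": 0.115, "ax": 0, "ay": 0, "az": 0}, {"jaw": 16, "dx": 0, "dy": 0, "dz": 0, "ax": 0, "ay": 0, "az": 0}, {"jaw": 16, "dx": 0, "dy": -0.1, "dz": 0, "ax": 0, "ay": 0, "az": 0}, {"jaw": 16, "dx": -0.03, "dy": -0.15, "dz": 0, "ax": 0, "ay": 0, "az": 0}, {"jaw": 16, "dx": -0.03, "dy": -0.15, "dz": 0, "ax": 0, "ay": 0, "az": 0}])

```text
time_s: 17.88
eef_pos: [0.5863, 0.0162, 0.0734]
tool_rot: [[-0.027, 1.0, 0.0], [1.0, 0.027, 0.0], [0.0, 0.0, -1.0]]
contact_force: [1.1, 0.1, 0.1]
width: 0.178
```

play_rows(commands=[{"jaw": 16, "dx": -0.02, "dy": -0.2, "dz": 0, "ax": 0, "ay": 0, "az": 0}, {"jaw": 16, "dx": 0, "dy": -0.25, "dz": 0, "ax": 0, "ay": 0, "az": 0}, {"jaw": 16, "dx": 0, "dy": -0.3, "dz": 0, "ax": 0, "ay": 0, "az": 0}, {"jaw": 16, "dx": 0, "dy": 0, "dz": 0, "ax": 0, "ay": 0, "az": 0}])

```text
time_s: 18.38
eef_pos: [0.5397, 0.0138, 0.0728]
tool_rot: [[-0.027, 1.0, -0.002], [1.0, 0.027, 0.0], [0.0, -0.002, -1.0]]
contact_force: [-0.7, -0.1, 0.4]
width: 0.182
```

play_rows(commands=[{"jaw": 16, "dx": 0, "dy": 0, "dz": -1, "ax": 0, "ay": 0, "az": 0}, {"jaw": 16, "dx": -0.34, "dy": 0.62, "dz": 0, "ax": 0, "ay": 0, "az": 0}, {"jaw": 16, "dx": -0.34, "dy": 0.62, "dz": 0, "ax": 0, "ay": 0, "az": 0}, {"jaw": 16, "dx": -0.34, "dy": 0.62, "dz": 0, "ax": 0, "ay": 0, "az": 0}, {"jaw": 16, "dx": -0.34, "dy": 0.62, "dz": 0, "ax": 0, "ay": 0, "az": 0}])

```text
time_s: 19.0
eef_pos: [0.6941, -0.0643, 0.1331]
tool_rot: [[-0.028, 1.0, 0.0], [1.0, 0.028, 0.0], [0.0, 0.0, -1.0]]
contact_force: [0.5, 0.1, -0.3]
width: 0.183
```

```bash
python3 - <<'E'
from h import *
look("s8"); o=manip.get_obs(); print(o["eef_pos"],tray(o["eef_pos"]))
im=manip.snapshot("top"); h=cv2.cvtColor(im,cv2.COLOR_BGR2HSV); m=cv2.inRange(h,(12,75,70),(32,255,255))
for c in cv2.findContours(m,0,cv2.CHAIN_APPROX_NONE)[0]:
    b=cv2.boundingRect(c)
    if cv2.contourArea(c)>5 and 330<b[0]<395 and b[1]>300: t=tray(cast("top",c[:,0],.02)); print(b,cv2.contourArea(c),t.min(0),t.max(0))
E
```

```text
scene [(np.float64(-74.5), np.float64(60.6), 22)]
top [(np.float64(88.3), np.float64(-2.2), 29), (np.float64(-69.9), np.float64(57.4), 22)]
[ 0.6963145  -0.0657383   0.13308066] [[-107.2   82.2]]
(344, 311, 32, 42) 1043.5 [ 59.8 -23.3] [121.5  23.5]
```

View pics/s8.png

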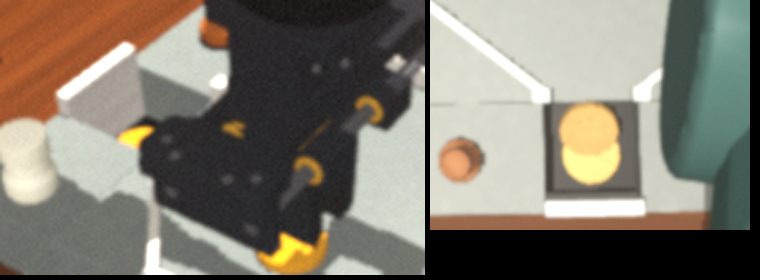

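Both are in, the second lying low and overlapping the first. Now the third.

play_rows(commands=[{"jaw": 16, "dx": 0, "dy": 0, "dz": 0, "ax": 0, "ay": 0, "az": 0.95}, {"jaw": 16, "dx": 0, "dy": 0, "dz": 0, "ax": 0, "ay": 0, "az": 0.95}, {"jaw": 16, "dx": 0, "dy": 0, "dz": 0, "ax": 0, "ay": 0, "az": 0.95}, {"jaw": 16, "dx": 0, "dy": 0, "dz": 0, "ax": 0, "ay": 0, "az": 0.95}, {"jaw": 16, "dx": 0, "dy": 0, "dz": 0, "ax": 0, "ay": 0, "az": 0.95}])

```text
time_s: 19.77
eef_pos: [0.6914, -0.0628, 0.1329]
tool_rot: [[0.455, 0.89, -0.002], [0.89, -0.455, 0.0], [-0.0, -0.002, -1.0]]
contact_force: [1.3, -0.6, -1.1]
width: 0.181
```

play_rows(commands=[{"jaw": 16, "dx": 0, "dy": 0, "dz": 0, "ax": 0, "ay": 0, "az": 0.95}, {"jaw": 16, "dx": 0, "dy": 0, "dz": 0.5, "ax": 0, "ay": 0, "az": 0}, {"jaw": 16, "dx": 0, "dy": 0, "dz": 0.4, "ax": 0, "ay": 0, "az": 0}, {"jaw": 16, "dx": 0, "dy": 0, "dz": 0, "ax": 0, "ay": 0, "az": 0}, {"jaw": 16, "dx": 0, "dy": 0, "dz": 0, "ax": 0, "ay": 0, "az": 0}])

```text
time_s: 20.4
eef_pos: [0.6928, -0.0633, 0.08]
tool_rot: [[0.539, 0.842, 0.0], [0.842, -0.539, 0.0], [0.0, 0.0, -1.0]]
contact_force: [0.4, 0.0, -0.2]
width: 0.18
```

play_rows(commands=[{"jaw": 16, "dx": 0, "dy": 0, "dz": 0.085, "ax": 0, "ay": 0, "az": 0}, {"jaw": 16, "dx": 0, "dy": 0, "dz": 0, "ax": 0, "ay": 0, "az": 0}, {"jaw": 16, "dx": 0, "dy": -0.1, "dz": 0, "ax": 0, "ay": 0, "az": 0}, {"jaw": 16, "dx": 0, "dy": -0.15, "dz": 0, "ax": 0, "ay": 0, "az": 0}, {"jaw": 16, "dx": 0, "dy": -0.2, "dz": 0, "ax": 0, "ay": 0, "az": 0}])

```text
time_s: 21.02
eef_pos: [0.6698, -0.0488, 0.0744]
tool_rot: [[0.539, 0.842, 0.001], [0.842, -0.539, -0.0], [0.0, 0.001, -1.0]]
contact_force: [1.7, -0.1, 1.0]
width: 0.177
```

play_rows(commands=[{"jaw": 16, "dx": 0, "dy": -0.2, "dz": 0, "ax": 0, "ay": 0, "az": 0}, {"jaw": 16, "dx": 0, "dy": -0.2, "dz": 0, "ax": 0, "ay": 0, "az": 0}, {"jaw": 16, "dx": 0, "dy": -0.2, "dz": 0, "ax": 0, "ay": 0, "az": 0}, {"jaw": 16, "dx": 0, "dy": -0.2, "dz": 0, "ax": 0, "ay": 0, "az": 0}, {"jaw": 16, "dx": 0, "dy": -0.2, "dz": 0, "ax": 0, "ay": 0, "az": 0}])

```text
time_s: 21.65
eef_pos: [0.619, -0.0163, 0.0743]
tool_rot: [[0.539, 0.842, 0.0], [0.842, -0.539, -0.0], [0.0, 0.0, -1.0]]
contact_force: [1.7, -0.2, 1.2]
width: 0.181
```

play_rows(commands=[{"jaw": 16, "dx": 0, "dy": -0.2, "dz": 0, "ax": 0, "ay": 0, "az": 0}, {"jaw": 16, "dx": 0, "dy": -0.15, "dz": 0, "ax": 0, "ay": 0, "az": 0}, {"jaw": 16, "dx": 0, "dy": 0, "dz": 0, "ax": 0, "ay": 0, "az": 0}, {"jaw": 16, "dx": 0, "dy": 0.2, "dz": 0, "ax": 0, "ay": 0, "az": 0}, {"jaw": 16, "dx": 0, "dy": 0, "dz": -0.7, "ax": 0, "ay": 0, "az": 0}])

```text
time_s: 22.28
eef_pos: [0.6099, -0.0125, 0.1124]
tool_rot: [[0.54, 0.842, -0.008], [0.842, -0.54, 0.0], [-0.004, -0.007, -1.0]]
contact_force: [0.0, 0.3, 1.0]
width: 0.178
```

play_rows(commands=[{"jaw": 16, "dx": 0, "dy": 0, "dz": 0, "ax": 0, "ay": 0, "az": -0.95}, {"jaw": 16, "dx": 0, "dy": 0, "dz": 0, "ax": 0, "ay": 0, "az": -0.95}, {"jaw": 16, "dx": 0, "dy": 0, "dz": 0, "ax": 0, "ay": 0, "az": -0.95}, {"jaw": 16, "dx": 0, "dy": 0, "dz": 0, "ax": 0, "ay": 0, "az": -0.95}, {"jaw": 16, "dx": 0, "dy": 0, "dz": 0, "ax": 0, "ay": 0, "az": -0.95}])

```text
time_s: 22.9
eef_pos: [0.6127, -0.0126, 0.1158]
tool_rot: [[0.069, 0.998, -0.0], [0.998, -0.069, -0.0], [-0.0, -0.0, -1.0]]
contact_force: [-0.2, 0.1, 0.5]
width: 0.184
```

play_rows(commands=[{"jaw": 16, "dx": 0, "dy": 0, "dz": 0, "ax": 0, "ay": 0, "az": -0.95}, {"jaw": 16, "dx": 0, "dy": 0, "dz": 0, "ax": 0, "ay": 0, "az": 0}, {"jaw": 16, "dx": 0, "dy": 0, "dz": 0, "ax": 0, "ay": 0, "az": 0}])

```text
time_s: 23.28
eef_pos: [0.6123, -0.0122, 0.1159]
tool_rot: [[-0.026, 1.0, -0.0], [1.0, 0.026, 0.0], [0.0, -0.0, -1.0]]
contact_force: [-1.6, -0.3, -0.0]
width: 0.186
```

```bash
python3 - <<'E'
from h import *
look("s9"); o=manip.get_obs(); print(o["eef_pos"],tray(o["eef_pos"]),o["tool_rot"][:2,0])
E
```

```text
scene [(np.float64(10.9), np.float64(7.2), 24)]
top [(np.float64(88.1), np.float64(3.5), 28), (np.float64(16.2), np.float64(11.0), 18)]
[ 0.61214159 -0.01207813  0.11599068] [[-24.5  26.3]] [-0.02629655  0.99965419]
```

play_rows(commands=[{"jaw": 16, "dx": 0.35, "dy": 0.1, "dz": 0, "ax": 0, "ay": 0, "az": 0}, {"jaw": 16, "dx": 0, "dy": 0, "dz": 0.5, "ax": 0, "ay": 0, "az": 0}, {"jaw": 16, "dx": 0, "dy": 0, "dz": 0.1, "ax": 0, "ay": 0, "az": 0}, {"jaw": 16, "dx": 0, "dy": 0, "dz": 0, "ax": 0, "ay": 0, "az": 0}, {"jaw": 16, "dx": 0, "dy": 0, "dz": 0, "ax": 0, "ay": 0, "az": 0}])

```text
time_s: 24.0
eef_pos: [0.6181, 0.0095, 0.0811]
tool_rot: [[-0.028, 1.0, 0.001], [1.0, 0.028, 0.0], [-0.0, 0.001, -1.0]]
contact_force: [0.5, 0.4, 1.3]
width: 0.182
```

play_rows(commands=[{"jaw": 16, "dx": 0, "dy": 0, "dz": 0.11, "ax": 0, "ay": 0, "az": 0}, {"jaw": 16, "dx": 0, "dy": 0, "dz": 0, "ax": 0, "ay": 0, "az": 0}, {"jaw": 16, "dx": 0, "dy": -0.15, "dz": 0, "ax": 0, "ay": 0, "az": 0}, {"jaw": 16, "dx": 0, "dy": -0.15, "dz": 0, "ax": 0, "ay": 0, "az": 0}, {"jaw": 16, "dx": 0.03, "dy": -0.15, "dz": 0, "ax": 0, "ay": 0, "az": 0}])

```text
time_s: 24.62
eef_pos: [0.5897, 0.0102, 0.0737]
tool_rot: [[-0.027, 1.0, 0.0], [1.0, 0.027, -0.0], [-0.0, 0.0, -1.0]]
contact_force: [0.7, 0.1, 0.3]
width: 0.179
```

play_rows(commands=[{"jaw": 16, "dx": 0.03, "dy": -0.15, "dz": 0, "ax": 0, "ay": 0, "az": 0}, {"jaw": 16, "dx": 0.02, "dy": -0.2, "dz": 0, "ax": 0, "ay": 0, "az": 0}, {"jaw": 16, "dx": 0, "dy": -0.25, "dz": 0, "ax": 0, "ay": 0, "az": 0}, {"jaw": 16, "dx": 0, "dy": -0.3, "dz": 0, "ax": 0, "ay": 0, "az": 0}, {"jaw": 16, "dx": 0, "dy": 0, "dz": 0, "ax": 0, "ay": 0, "az": 0}])

```text
time_s: 25.25
eef_pos: [0.5341, 0.0119, 0.073]
tool_rot: [[-0.028, 1.0, -0.002], [1.0, 0.028, 0.0], [0.0, -0.002, -1.0]]
contact_force: [0.2, 0.9, -0.4]
width: 0.185
```

play_rows(commands=[{"jaw": 16, "dx": 0, "dy": 0, "dz": -1, "ax": 0, "ay": 0, "az": 0}, {"jaw": 16, "dx": -0.34, "dy": 0.62, "dz": -0.5, "ax": 0, "ay": 0, "az": 0}, {"jaw": 16, "dx": -0.4, "dy": 0.62, "dz": 0, "ax": 0, "ay": 0, "az": 0}, {"jaw": 16, "dx": -0.4, "dy": 0.62, "dz": 0, "ax": 0, "ay": 0, "az": 0}, {"jaw": 16, "dx": -0.4, "dy": 0.62, "dz": 0, "ax": 0, "ay": 0, "az": 0}])

```text
time_s: 25.88
eef_pos: [0.689, -0.0772, 0.1636]
tool_rot: [[-0.027, 1.0, 0.0], [1.0, 0.027, -0.0], [-0.0, 0.0, -1.0]]
contact_force: [0.3, 1.1, 0.9]
width: 0.181
```

```bash
python3 - <<'E'
from h import *
look("s10"); o=manip.get_obs(); print(o["eef_pos"],tray(o["eef_pos"]))
E
```

```text
scene []
top [(np.float64(88.5), np.float64(-2.1), 29)]
[ 0.69098071 -0.07892757  0.16324807] [[-101.6   95.2]]
```

View pics/s10.png

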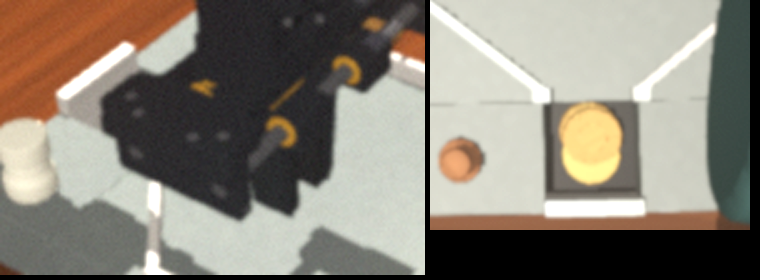

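```bash
python3 - <<'E'
from h import *
a=cv2.imread("pics/top0.png"); b=manip.snapshot("top"); d=cv2.absdiff(a,b).max(2)
for n,(x0,x1,y0,y1) in dict(tape=(180,245,195,258),carton=(188,240,284,360),stamp=(280,312,325,355),blacks=(360,440,105,148)).items(): print(n,np.median(d[y0:y1,x0:x1]),(d[y0:y1,x0:x1]>60).mean().round(3))
c=cv2.absdiff(cv2.imread("pics/scene0.png"),manip.snapshot("scene")).max(2)[225:265,165:195]; print("pot",np.median(c),(c>60).mean())
print(manip.sign_off())
E
```

```text
tape 1.0 0.0
carton 1.0 0.0
stamp 1.0 0.0
blacks 1.0 0.062
pot 26.0 0.1575
the job is handed in; nothing more can be done
None
```

All three medallions are in the slot, and I handed the job in at about 26 s of the 64 s allowed. I swept them along the deck one at a time with the fingertips held 16 mm apart. Each was seen in the well before the next went through.

**Problems on the way:**
- **First pass too high:** my first sweep passed about 1 mm above the medallions and moved nothing, so I repeated it lower.
- **First medallion on its rim:** it dropped in but stood on edge. I pressed on its top rim with about 12 N and dragged it over until it lay flat, without gripping or lifting it.

**Last checks:**
- **Medallions:** the top view shows no brass left on the deck. The medallions lie overlapped in the slot, all within tray x about 60–118 mm.
- **Stamp, tape core and carton:** their image areas are unchanged from the start.
- **Glue pot:** the image comparison did not settle this, as 16% of its area changed. The gripper and arm shadows fall there. The pot looks upright and in its place in the last scene picture, and no contact force showed near it.
- **Black discs:** 6% of that image area changed, probably because the arm is partly in view.

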